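# Rehang the lift-off door of the paint locker

## Robot

A 6-joint arm with a two-finger parallel gripper is mounted at the origin on the work surface; the furniture and walls round the work are solid. World frame = base frame: x ahead of the robot, y to its left, z up, the work surface at z = 0. Lengths are in m, angles in rad, forces in N, time in s.
With the tool pointing down it reaches from about 0.25 to 0.775 m from the base axis. Payload 4 kg.
Tool frame: the origin (TCP) lies at the centre of the arm's flange, where the gripper is bolted on; the fingertips stand 199 mm ahead of it and the grasp point (between the pads) lies 180 mm ahead of it (env.grip_depth is the distance from the TCP to the grasp point, in m); z points along the fingers, y is the line along which they close (so a half turn about z gives the same grasp; the last joint's range is limited). The gripper opens to 94 mm and grips with 3 to 60 N. Pads are 16 mm wide; open, the fingers measure 119 mm over their backs; the gripper's body (75 mm by 177 mm) begins 78 mm behind the grasp point.
Start: joints at [1.097, 0.087, 1.371, -0, 1.684, -0.103], TCP at [0.199, 0.513, 0.405] pointing down, gripper open.
Joint ranges: [-3.1, 3.1], [-0.76, 2.03], [0.27, 2.55], [-1.08, 4.22], [0.17, 2.65], [-2.57, 2.57]. Speed limits (rad/s): [2.79, 2.79, 3.14, 3.14, 3.14, 3.14].

## Interface

Orientations are given as a rotation vector (axis times angle).
In Python, from cell import env gives the robot as it stands.
- The arm moves only by the tool step_arm, never from a script. Its argument "series" is a list of rows, each a list of 5 numbers: the shift along the tool's x, y, z in m, then the turn about the tool's z in rad, then the closure in counts, from 0 (fully open) to 255 (shut). In form: [[tx, ty, tz, twist, fingers], ...]. A call has 1 to 20 rows; each row is the pose to reach, as a shift and turn from the pose commanded when the call began, along the tool's axes at that moment; what a row does not reach only later rows make up. A row lasts 1/12 s, in which the tool goes at most 41.7 mm and 7.16 degrees, less where a joint would pass 70% of its speed; a pose out of reach is approached as far as the arm can. A call with a gripper value outside its range is refused whole. The fingers move at their own pace and stop on an object; "force" is the grip in N (left out, the last holds). Time passes only in rows, so rows that repeat a pose let the fingers close. It gives the time, the measured TCP pose, the force, the opening and the grip force at its end, in the units of the state.
- env.get_obs(): the state, without advancing time (a new reading comes with each control period).
- env.camera(name): name is "side" or "top" or "wrist"; returns (picture, depth): 480x640x3 uint8, blue, green, red; 480x640 float32, m along the optical axis (not along the pixel's ray), 0 where there is no reading.
- env.camera_info(name): a dict with "K" (3x3 intrinsics, pixels), "k1" (the pictures are not rectified: a ray, as slopes to the right and down, at radius r is drawn at 1 + k1 r^2 times it, then the intrinsics apply), "cam_to_world" (4x4, takes a point from camera to world coordinates). Camera axes: x right, y down, z forward; pixel columns grow to the right and rows downward; lengths in m; the calibration is good to about 2 mm. A picture is of the moment at which its call begins: read the wrist's pose just before it. camera_info takes no time and is no camera call; for the wrist camera it gives the pose at the moment of the call.
- env.close_job(): hands the job in; it is judged then, once.
The state is a dict: "clock": time; "joint_pos": joint angles; "joint_vel": joint speeds; "effort": joint torques, N m; "tcp_pos": TCP position; "eef_rot": TCP orientation; "contact_force": force on the tool from outside, world axes, zero at the start; "wrist_torque": the same for the moment, N m; "grip_width": finger opening in m; "grip_force": force on a finger pad.
Only numpy, scipy, OpenCV 4.12 (cv2) and the standard library are available. Lean on these libraries where they do the work, as an engineer would, in place of code of your own. Each camera call takes 0.05 s, during which the arm holds its last target. There are 200 camera calls.

## Task

Lift the green door out of its drying stand and lower it, standing open, onto both upright hinge pins of the paint locker until its two sockets sit fully home; feel for the pins gently rather than forcing the door, and let go of it while it is still well open. Then gently swing the door shut against the locker's buffers and leave it closed and at rest, without disturbing the loose things around.

Things in the scene. Friction and masses are not known exactly. Their poses are not given: they have to be found in the camera images.
- locker: Open-fronted wooden paint locker, fixed, 80 mm deep (x), 110 wide (y), 155 high. Origin at the centre of its underside; x to its back, y to its left side seen from the front; front face at x = -40 mm. A steel hinge iron on its left (+y) side carries two pintles. Two paint bottles inside are fixed. Pressing the door on locker or pintles with more than 24 N is forcing it.
- hinge_nominal (a point): Nominal spot of the two upright pintles' common axis, at the lower ledge's top, 34 mm above the worktop (upper ledge: 74 mm higher). Pins: 7 mm diameter, plain flat tips, 14 mm tall on ledges 14 mm across. The iron is slotted: both pins stand together up to 5 mm off in locker x and 5 in y, unmeasured, new each time: find them by touch or sight; the lower socket must come in below the upper ledge.
- buffers (a point): Middle of the front of two rubber buffers, 90 mm apart in height, 5 mm proud of the locker's front at its right edge; the shut door rests on them, within about 4 degrees of parallel to the front. The door swings freely on its pins.
- door_center (a point): Centre of the loose green door (0.2 to 0.33 kg), half-way up. Panel 12 mm thick (x), 108 wide (y), 130 high (z): top edge 65 mm above. +y is the hinge edge; -x the outer face with a brass knob 16 mm proud at y = -42 mm. Pinch it by the top edge across its thickness. Shut, its axes are parallel to the locker's; open by an angle a it is turned by -a about z.
- door_axis (a point): Point on the common vertical axis of the door's two sockets, 72 mm toward +y of the door's centre, same axes. Sockets: steel blocks 20x20 mm, 16 high, undersides 45 mm below and 29 mm above this point; 9 mm holes right through, no chamfer. Fully home, the undersides rest on the ledges and this point is 79 mm above the worktop; resting on the pin tips it is 93 mm.
- door: The same door; origin at the centre of the panel's lower edge (65 mm below the door's centre), same axes. Fully home the lower edge is 14 mm above the worktop. At the start the door stands loosely upright in the stand, sockets toward the stand's +x end.
- stand: Wooden drying stand fixed to the worktop, 104 mm long (x) x 50 mm, two rails 35 mm high beside a slot 14 mm wide along x, slot floor 8 mm above the worktop; the door stands upright in the slot, its lower edge on the slot floor. Origin at the centre of its underside.
- sanding_block: dark grey foam sanding block, 64x98x24 mm; loose bystander; origin at the centre of its underside
- wax_pot: white round lidded pot, 90 mm across, 32 mm high; loose bystander; origin at the centre of its underside
- small_gourd: small tan dried gourd, 61 mm across, 48 mm high; loose bystander; origin at the centre of its underside
- pink_eraser: pink eraser, 20x44x12 mm; loose bystander; origin at the centre of its underside

How it is judged:
On the way, in this order (a step that is already met when the one before it is completed fails the run):
1. the door is lifted clear of its stand (z of door_center in the frame of stand above 0.115 m and contact force between door and stand below 0.01 N), for 0.1 s.
2. the door hangs released, both sockets fully home on both pintles, at least 30 degrees open (z of door_center in the frame of locker between 0.076 and 0.0825 m and x of door_axis in the frame of locker between -0.06 and -0.044 m and y of door_axis in the frame of locker between 0.065 and 0.081 m and angle between door_center's own z axis and vertical below 0.06 rad and angle between the y axis of door_center and the y axis of locker, either way round above 0.52 rad and contact force between door and the fingers below 0.05 N), for 0.2 s.
At the end, for the whole second after the job is handed in: The door hangs on both pintles, upright within 3.4 degrees, its centre 76 to 82.5 mm above the locker's underside and its socket axis within 8 mm of nominal in x and y, shut to within 0.1 rad (5.7 degrees) of parallel to the locker's front, released and at rest (z of door_center in the frame of locker between 0.076 and 0.0825 m and x of door_axis in the frame of locker between -0.06 and -0.044 m and y of door_axis in the frame of locker between 0.065 and 0.081 m and angle between door_center's own z axis and vertical below 0.06 rad and angle between the y axis of door_center and the y axis of locker, either way round below 0.1 rad and y of door_center in the frame of locker between -0.016 and 0.018 m and x of door_center in the frame of locker between -0.07 and -0.036 m and linear speed of door below 0.02 m/s and angular speed of door below 0.1 rad/s); the robot touches nothing.
It fails at once if the door is pressed on the locker or its pintles with more than 24 N (contact force between door and locker above 24 N).
It fails at once if a loose bystander is moved by more than 15 mm (distance of any of sanding_block, wax_pot, small_gourd, pink_eraser from where it was at the start of the episode above 0.015 m).
It also fails if it takes over 72 s, if anything falls off the work surface, if the arm or the gripper's body presses on something with over 40 N, if the wrist force passes 120 N, or if a joint passes its speed limit or range.

## Working session

There is one attempt and no reset: what is moved stays moved. The work goes in short steps, Python scripts to look and compute and a tool call to move; the robot and the scene stay as the last step left them, time stands still between calls to the robot, and variables do not carry over. Pictures are saved under pics/ and viewed, at most 12 in all, crops included, and the job is handed in when it is done.

Besides the shell and the picture viewer there is one more tool, called as name(argument=value, ...) on one line, values as JSON. step_arm: Moves the arm, as the interface text tells. Its arguments: {"type":"object","properties":{"series":{"type":"array","items":{"type":"array","items":{"type":"number"}}},"force":{"type":"number"}},"required":["series"]}

```bash
mkdir -p pics; cat > h.py <<'E'
import numpy as np, cv2
from cell import env
from scipy.spatial.transform import Rotation as R
def shot(n):
    info=env.camera_info(n); im,d=env.camera(n); return im,d,info
def cloud(d,info):
    K=np.array(info["K"]);k1=info["k1"];T=np.array(info["cam_to_world"])
    h,w=d.shape;u,v=np.meshgrid(np.arange(w),np.arange(h))
    p=cv2.undistortPoints(np.stack([u,v],-1).reshape(-1,1,2).astype(np.float64),K,np.array([k1,0,0,0,0.]))[:,0]
    P=np.c_[p,np.ones(len(p))]*d.reshape(-1,1)
    return (P@T[:3,:3].T+T[:3,3]).reshape(h,w,3)
E
python3 - <<'E'
from h import *
o=env.get_obs();print(o)
for n in("top","side"):
    im,d,i=shot(n);cv2.imwrite(f"pics/{n}0.png",im);np.savez(f"{n}0.npz",im=im,d=d,P=cloud(d,i));print(n,i["cam_to_world"],i["K"],i["k1"])
E
```

```text
{'clock': 0.0, 'joint_pos': array([ 1.09688517e+00,  8.79710472e-02,  1.37224802e+00,  9.99254680e-06,
        1.68361090e+00, -1.03080055e-01]), 'joint_vel': array([-6.03348115e-05,  3.33315060e-04,  1.18856062e-03,  4.79009180e-04,
        1.07332335e-03, -6.05108902e-04]), 'effort': array([-2.66523653e-03, -3.40184498e+01, -3.02422893e+01,  7.14936526e-02,
        3.32705432e-02, -1.88491445e-04]), 'tcp_pos': array([0.19925681, 0.51251905, 0.40349809]), 'eef_rot': array([-0.57904708, -3.08710846,  0.00336399]), 'contact_force': array([ 0.01408201,  0.11196938, -0.07020058]), 'wrist_torque': array([-0.02217217,  0.03550861, -0.03144855]), 'grip_force': 0.0, 'grip_width': 0.0937751111166372}
top [[-0.01468877 -0.99721996  0.07305196  0.45015864]
 [-0.99924631  0.01726547  0.03476664  0.09821858]
 [-0.03593127 -0.07248623 -0.99672197  0.96915218]
 [ 0.          0.          0.          1.        ]] [[621.48494268   0.         326.63992623]
 [  0.         621.48494268 242.09948279]
 [  0.           0.           1.        ]] -0.14779553465766174
side [[-0.99707698 -0.0528349   0.05519029  0.46503885]
 [-0.07487607  0.53200201 -0.84342601  0.84534145]
 [ 0.01520098 -0.84509309 -0.53440303  0.52291336]
 [ 0.          0.          0.          1.        ]] [[554.34960679   0.         318.43671417]
 [  0.         554.34960679 237.05680846]
 [  0.           0.           1.        ]] -0.07981588140855456
```

View pics/top0.png

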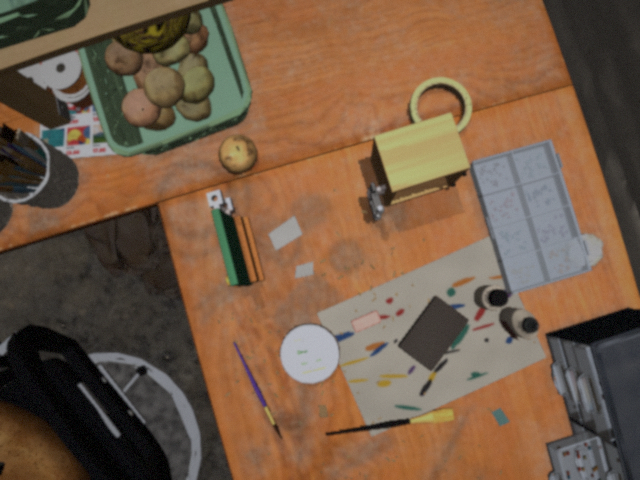

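View pics/side0.png

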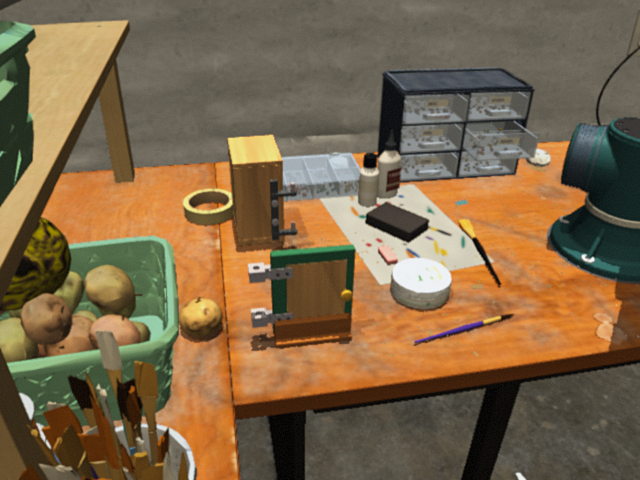

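```bash
python3 - <<'E'
from h import *
t=np.load("top0.npz");s=np.load("side0.npz")
P=t["P"];im=t["im"].astype(int)
def rect(m,n):
    X=P[m];r=cv2.minAreaRect((X[:,:2]*1000).astype(np.float32));print(n,m.sum(),r,"z",np.percentile(X[:,2],[5,50,95]).round(4));return r
u,v=np.meshgrid(np.arange(640),np.arange(480))
rect((u>360)&(u<475)&(v>105)&(v<215)&(P[...,2]>.147)&(P[...,2]<.165),"locker")
rect((u>200)&(u<265)&(v>180)&(v<295)&(P[...,2]>.13),"door top z>.13")
rect((u>200)&(u<270)&(v>180)&(v<295)&(P[...,2]>.03)&(P[...,2]<.045),"stand rails")
rect((u>205)&(u<235)&(v>180)&(v<215)&(P[...,2]>.10)&(P[...,2]<.135),"socket top")
rect((u>360)&(u<386)&(v>175)&(v<220)&(P[...,2]>.05)&(P[...,2]<.15),"iron")
for n,(c,r) in dict(pot=(310,353),erase=(367,321),block=(433,332),gourd=(238,154),ring=(428,90)).items(): print(n,P[r,c].round(3))
G=s["P"]; S=s["im"]
# door from side
u,v=np.meshgrid(np.arange(640),np.arange(480))
m=(u>275)&(u<350)&(v>250)&(v<335)&(G[...,1]>.2)&(G[...,2]>.05)
X=G[m];c=np.median(X,0);X=X[np.linalg.norm(X-c,axis=1)<.09]
w,V=np.linalg.eigh(np.cov(X.T));print("door plane n",V[:,0],c)
m=(u>235)&(u<265)&(v>160)&(v<235);X=G[m];w,V=np.linalg.eigh(np.cov(X.T));print("locker side n",V[:,0],X.mean(0))
for b,n in(((360,100,480,230),"top"),):
    cv2.imwrite("pics/lk.png",np.hstack([cv2.resize(t["im"][165:225,355:415],(400,400),interpolation=cv2.INTER_CUBIC),cv2.resize(S[170:250,255:315],(400,533),interpolation=cv2.INTER_CUBIC)[:400]]))
E
```

```text
locker 4883 ((629.4442749023438, -1.9281692504882812), (81.2066421508789, 110.79596710205078), 16.885723114013672) z [0.1513 0.1537 0.1561]
door top z>.13 719 ((472.9920654296875, 210.52886962890625), (214.7454376220703, 80.15164947509766), 58.0404052734375) z [0.1332 0.1365 0.14  ]
stand rails 673 ((523.3487548828125, 264.03021240234375), (134.74261474609375, 21.137155532836914), 15.60410213470459) z [0.0311 0.0344 0.0432]
socket top 286 ((569.2007446289062, 282.3648376464844), (37.76163101196289, 20.76212501525879), 13.749750137329102) z [0.1045 0.1159 0.1281]
iron 411 ((581.6388549804688, 54.84797668457031), (59.599815368652344, 26.390785217285156), 16.349998474121094) z [0.0569 0.1058 0.1283]
pot [0.352 0.158 0.032]
erase [0.398 0.072 0.012]
block [ 0.38  -0.028  0.019]
gourd [0.656 0.265 0.039]
ring [ 0.762 -0.034  0.002]
door plane n [ 0.22957088 -0.97319954 -0.01341165] [0.51066636 0.27470709 0.09764193]
locker side n [0.98428854 0.1689701  0.05123639] [0.62965199 0.05772099 0.09218792]
```

View pics/lk.png

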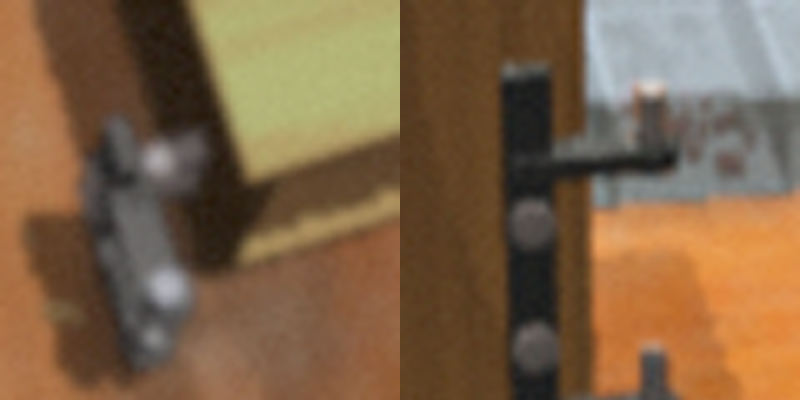

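```bash
cat >> h.py <<'E'
def proj(X,info):
    T=np.linalg.inv(np.array(info["cam_to_world"]))
    return cv2.projectPoints(np.atleast_2d(X).astype(float),cv2.Rodrigues(T[:3,:3])[0],T[:3,3],np.array(info["K"]),np.array([info["k1"],0,0,0,0.]))[0][:,0]
E
python3 - <<'E'
from h import *
a=np.radians(16.9);ex=np.array([np.cos(a),np.sin(a)]);ey=np.array([-ex[1],ex[0]]);c=np.array([.6294,-.0019])
h=c-.052*ex+.073*ey;print("hinge nominal",h)
it,is_=env.camera_info("top"),env.camera_info("side")
for z in(.122,.048):
  for d in((0,0),(.005,0),(0,.005)):
    X=np.r_[h+d[0]*ex+d[1]*ey,z];p,q=proj(X,it)[0],proj(X,is_)[0]
    print(z,d,"top",p.round(1),"crop",((p-[355,165])*400/60).round(),"side",q.round(1),"crop",((q-[255,170])*400/60).round()+[400,0])
# locker side/front checks from side camera
for z in (0,.155):
  X=np.r_[c-.04*ex+.055*ey,z];print("front-left edge",z,proj(X,is_)[0],proj(X,it)[0])
t=np.load("top0.npz");s=np.load("side0.npz")
im=t["im"].astype(int);P=t["P"];u,v=np.meshgrid(np.arange(640),np.arange(480))
g=(im[...,1]>im[...,2]+25)&(im[...,1]>im[...,0]+10)&(u>200)&(u<262)&(v>180)&(v<295)
m=g&(P[...,2]>.128)&(P[...,2]<.146);X=P[m];print(m.sum(),cv2.minAreaRect((X[:,:2]*1000).astype(np.float32)),np.median(X[:,2]))
w,V=np.linalg.eigh(np.cov(X[:,:2].T));print(V[:,1],np.degrees(np.arctan2(V[1,1],V[0,1])),X.mean(0))
tt=(X[:,:2]-X[:,:2].mean(0))@V;print(np.percentile(tt,[2,50,98],axis=0))
cv2.imwrite("pics/door.png",np.hstack([cv2.resize(t["im"][180:300,190:275],(400,565),interpolation=cv2.INTER_CUBIC),cv2.resize(s["im"][235:360,240:365],(400,400),interpolation=cv2.INTER_CUBIC)[np.minimum(np.arange(565),399)]]))
E
```

```text
hinge nominal [0.55842443 0.05283088]
0.122 (0, 0) top [380.8 207.6] crop [172. 284.] side [293.6 182.3] crop [657.  82.]
0.122 (0.005, 0) top [379.6 204.1] crop [164. 261.] side [290.5 182.6] crop [637.  84.]
0.122 (0, 0.005) top [377.3 208.7] crop [149. 291.] side [294.1 183.7] crop [661.  91.]
0.048 (0, 0) top [378.2 213.9] crop [155. 326.] side [293.9 222. ] crop [660. 347.]
0.048 (0.005, 0) top [377.2 210.7] crop [148. 305.] side [291.  222.3] crop [640. 349.]
0.048 (0, 0.005) top [375.1 214.9] crop [134. 333.] side [294.5 223.5] crop [663. 357.]
front-left edge 0 [285.51432701 241.17192547] [385.33531549 206.77726081]
front-left edge 0.155 [283.95924145 159.44200195] [392.13807037 191.63752639]
623 ((507.6292724609375, 265.7000732421875), (105.61266326904297, 11.299501419067383), 14.076354026794434) 0.13647314039082026
[-0.96866669 -0.24836434] -165.61925680872 [0.50708997 0.26550404 0.13634582]
[[-5.25391866e-03 -5.13619279e-02]
 [ 9.29746587e-05 -2.25561710e-04]
 [ 5.02197779e-03  5.02431325e-02]]
```

View pics/door.png

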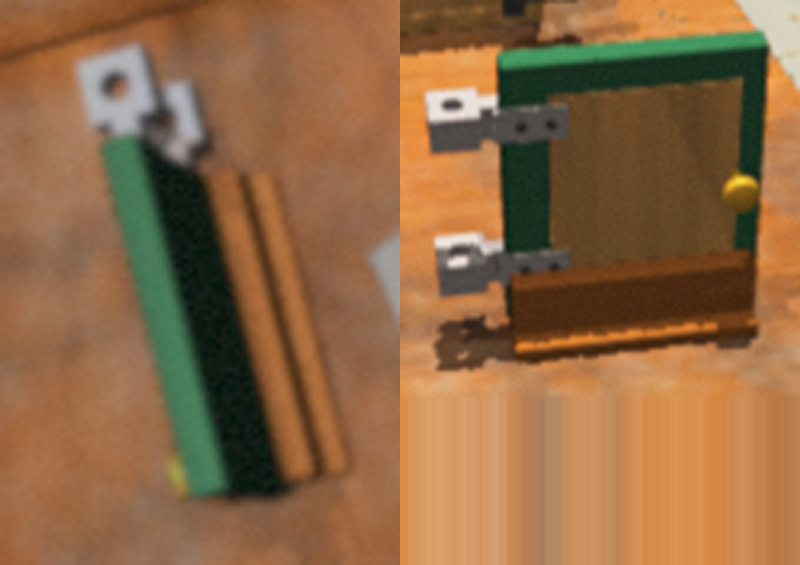

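```bash
cat >> h.py <<'E'
def go(p,ydir=None):
    "row shift to TCP position p with tool y at heading ydir (deg, mod 180)"
    o=env.get_obs();Rm=R.from_rotvec(o["eef_rot"]).as_matrix()
    s=Rm.T@(np.array(p)-o["tcp_pos"]);h=np.degrees(np.arctan2(Rm[1,1],Rm[0,1]))
    tw=0 if ydir is None else -np.radians((ydir-h+90)%180-90)
    print("row",s.round(4),"twist",round(tw,3),"| tcp",o["tcp_pos"].round(4),"yhead",h.round(2),"F",o["contact_force"].round(2),"T",o["wrist_torque"].round(2),"gw",round(o["grip_width"],4),"t",round(o["clock"],2))
E
python3 -c "
from h import *
go([.512,.267,.36],104.2)"
```

```text
row [-0.3805 -0.1154  0.0438] twist -0.619 | tcp [0.1993 0.5125 0.4036] yhead 68.75 F [ 0.04 -0.39 -0.17] T [-0.03  0.02  0.02] gw 0.0937 t 0.1
```

step_arm(series=[[-0.3805, -0.1154, 0.044, -0.619, 0], [-0.3805, -0.1154, 0.044, -0.619, 0], [-0.3805, -0.1154, 0.044, -0.619, 0], [-0.3805, -0.1154, 0.044, -0.619, 0], [-0.3805, -0.1154, 0.044, -0.619, 0], [-0.3805, -0.1154, 0.044, -0.619, 0], [-0.3805, -0.1154, 0.044, -0.619, 0], [-0.3805, -0.1154, 0.044, -0.619, 0], [-0.3805, -0.1154, 0.044, -0.619, 0], [-0.3805, -0.1154, 0.044, -0.619, 0], [-0.3805, -0.1154, 0.044, -0.619, 0], [-0.3805, -0.1154, 0.044, -0.619, 0], [-0.3805, -0.1154, 0.044, -0.619, 0], [-0.3805, -0.1154, 0.044, -0.619, 0]], force=40)

```text
clock: 1.27
tcp_pos: [0.5112, 0.2682, 0.3608]
eef_rot: [0.391, -3.117, -0.001]
contact_force: [-0.1, 0.3, 0.7]
grip_width: 0.0939
grip_force: 0.0
```

```bash
python3 -c "
from h import *
go([.512,.267,.31],104.2)
im,d,i=shot('wrist');cv2.imwrite('pics/w1.png',im);P=cloud(d,i);np.savez('w1.npz',im=im,P=P)
M=im.astype(int);g=(M[...,1]>M[...,2]+25)&(M[...,1]>M[...,0]+10)&(P[...,2]>.125)&(P[...,2]<.15);X=P[g]
print(g.sum(),np.median(X[:,2]));print(cv2.minAreaRect((X[:,:2]*1000).astype(np.float32)))
print(i['cam_to_world'])"
```

```text
row [-0.0005 -0.0014  0.0508] twist 0.002 | tcp [0.5112 0.2682 0.3608] yhead 104.31 F [-0.11  0.28  0.68] T [ 0.09  0.07 -0.01] gw 0.0939 t 1.27
371 0.13741522426575595
((510.18121337890625, 266.04571533203125), (105.45292663574219, 9.227930068969727), 13.55045223236084)
[[-0.24591444  0.93328417  0.26173792  0.43602733]
 [ 0.96928806  0.23605422  0.06898604  0.24712624]
 [ 0.00259924  0.2706641  -0.96267034  0.34025628]
 [ 0.          0.          0.          1.        ]]
```

View pics/w1.png

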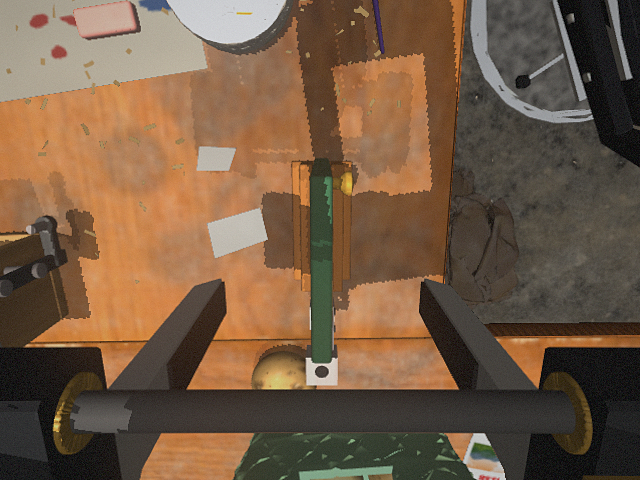

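step_arm(series=[[0, -0.0005, 0.03, 0, 0], [0, -0.0005, 0.052, 0, 0], [0, -0.0005, 0.052, 0, 0], [0, -0.0005, 0.052, 0, 255], [0, -0.0005, 0.052, 0, 255], [0, -0.0005, 0.052, 0, 255], [0, -0.0005, 0.052, 0, 255], [0, -0.0005, 0.052, 0, 255], [0, -0.0005, 0.052, 0, 255], [0, -0.0005, 0.052, 0, 255], [0, -0.0005, 0.052, 0, 255], [0, -0.0005, 0.052, 0, 255]], force=40)

```text
clock: 2.32
tcp_pos: [0.5123, 0.2666, 0.3087]
eef_rot: [-0.389, 3.117, 0.0]
contact_force: [-0.0, -0.7, 0.7]
grip_width: 0.0374
grip_force: 0.0
```

step_arm(series=[[0, 0, 0, 0, 255], [0, 0, 0, 0, 255], [0, 0, 0, 0, 255], [0, 0, 0, 0, 255], [0, 0, 0, 0, 255], [0, 0, 0, 0, 255], [0, 0, 0, 0, 255], [0, 0, 0, 0, 255]])

```text
clock: 2.98
tcp_pos: [0.5122, 0.2667, 0.3086]
eef_rot: [0.389, -3.117, -0.0]
contact_force: [0.1, 0.0, -1.0]
grip_width: 0.0119
grip_force: 40.0
```

step_arm(series=[[0, 0, -0.01, 0, 255], [0, 0, -0.03, 0, 255], [0, 0, -0.05, 0, 255], [0, 0, -0.07, 0, 255], [0, 0, -0.09, 0, 255], [0, 0, -0.09, 0, 255], [0, 0, -0.09, 0, 255], [0, 0, -0.09, 0, 255]])

```text
clock: 3.65
tcp_pos: [0.512, 0.2666, 0.3974]
eef_rot: [0.389, -3.115, 0.001]
contact_force: [-0.5, 0.3, -2.9]
grip_width: 0.012
grip_force: 40.0
```

```bash
python3 -c "
from h import *
go([.512,.267,.31],104.2)
im,d,i=shot('top');P=cloud(d,i)
M=im.astype(int);g=(M[...,1]>M[...,2]+25)&(M[...,1]>M[...,0]+10)&(P[...,2]>.21)&(P[...,2]<.24);X=P[g]
print(g.sum(),np.median(X[:,2]));print(cv2.minAreaRect((X[:,:2]*1000).astype(np.float32)))
im2,d2,i2=shot('side');i3=env.camera_info('wrist');im3,d3,_=shot('wrist')
np.savez('held.npz',t=im,s=im2,w=im3)
dd=np.array([np.cos(np.radians(14.2)),np.sin(np.radians(14.2))]);tcp=env.get_obs()['tcp_pos']
c=np.array([.5075,.2657])+tcp[:2]-[.5122,.2667];A=c+.072*dd;zc=.073+tcp[2]-.3086
for n,ii in(('top',i),('side',i2),('wrist',i3)):
  for dz in(.045,-.029): print(n,dz,proj(np.r_[A,zc+dz],ii)[0].round(1))
a=proj(np.r_[A,zc],i)[0].astype(int);b=proj(np.r_[A,zc],i2)[0].astype(int);w=proj(np.r_[A,zc+.045],i3)[0].astype(int)
print(a,b,w)
cr=lambda I,p:cv2.resize(I[max(p[1]-33,0):p[1]+33,max(p[0]-22,0):p[0]+22],(264,396),interpolation=cv2.INTER_CUBIC)
cv2.imwrite('pics/held.png',np.hstack([cr(im,a),cr(im2,b),cr(im3,w)]))
"
```

```text
row [-0.0002  0.0004  0.0874] twist 0.0 | tcp [0.512  0.2666 0.3974] yhead 104.22 F [-0.47  0.33 -2.93] T [0.05 0.03 0.04] gw 0.012 t 3.65
0 nan
((0.0, 0.0), (0.0, 0.0), 0.0)
top 0.045 [200. 188.]
top -0.029 [212.8 196.5]
side 0.045 [254.9 205.5]
side -0.029 [257.7 257.5]
wrist 0.045 [326.1 426.9]
wrist -0.029 [325.  349.3]
[208 193] [256 237] [326 426]
  return _methods._mean(a, axis=axis, dtype=dtype,
  ret = ret.dtype.type(ret / rcount)
```

View pics/held.png

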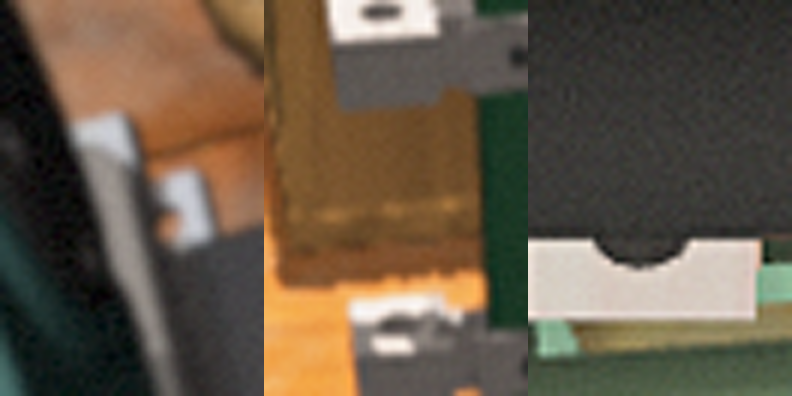

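```bash
cat >> h.py <<'E'
def atz(px,z,info):
    K=np.array(info["K"]);T=np.array(info["cam_to_world"])
    p=cv2.undistortPoints(np.array([[px]],float),K,np.array([info["k1"],0,0,0,0.]))[0,0]
    r=T[:3,:3]@np.r_[p,1];return (T[:3,3]+r*(z-T[2,3])/r[2])[:2]
E
python3 - <<'E'
from h import *
it,si=env.camera_info("top"),env.camera_info("side")
print("socket start: top",atz((214.4,198.1),.118,it),"side up",atz((256.3,267.2),.118,si),"side low",atz((258.8,314.1),.044,si))
print("socket held side up (minus lift):",atz((253.3,206),.2068,si),atz((257,258.3),.1328,si))
print("pin: top",atz((379.75,207.75),.122,it),"side up",atz((292.8,182.75),.122,si),"side low",atz((292.8,222.5),.048,si))
w=np.load("w1.npz");print("wrist hole nearby pts",w["P"][371,312],w["P"][371,331],w["P"][380,321])
t=np.load("top0.npz")["im"];s=np.load("side0.npz")["im"]
f=lambda I,x0,x1,y0,y1,k:cv2.resize(I[y0:y1,x0:x1],None,fx=k,fy=k,interpolation=cv2.INTER_NEAREST)
a=f(t,366,391,195,225,13);b=f(s,280,305,170,237,6)
c=np.zeros((402,325+150,3),np.uint8);c[:390,:325]=a;c[:402,325:475]=b
cv2.imwrite("pics/pins.png",c)
E
```

```text
socket start: top [0.57693656 0.28401509] side up [0.57926408 0.28465866] side low [0.57884436 0.28772184]
socket held side up (minus lift): [0.57852252 0.2862623 ] [0.57743054 0.28628529]
pin: top [0.55819891 0.05422458] side up [0.55947464 0.05446521] side low [0.56013059 0.05466529]
wrist hole nearby pts [0.58200424 0.27798351 0.11753442] [0.43602733 0.24712624 0.34025628] [0.58696018 0.28514468 0.11757439]
```

View pics/pins.png

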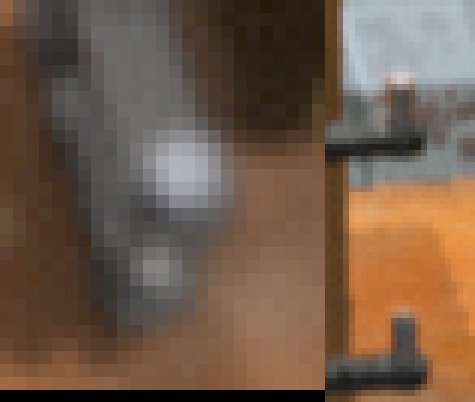

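```bash
python3 -c "
from h import *
go([.4557,.0239,.3974],104.2);go([.4557,.0239,.3366],104.2)"
```

```text
row [ 0.1142 -0.2214 -0.0003] twist 0.0 | tcp [0.5121 0.2666 0.3965] yhead 104.22 F [ 0.17  0.34 -2.76] T [ 0.04 -0.01  0.02] gw 0.012 t 3.8
row [ 0.114  -0.2214  0.0605] twist 0.0 | tcp [0.5121 0.2666 0.3965] yhead 104.22 F [ 0.17  0.34 -2.76] T [ 0.04 -0.01  0.02] gw 0.012 t 3.8
```

step_arm(series=[[0.005, -0.01, 0, 0, 255], [0.015, -0.03, 0, 0, 255], [0.028, -0.055, 0, 0, 255], [0.041, -0.08, 0, 0, 255], [0.054, -0.105, 0, 0, 255], [0.067, -0.13, 0, 0, 255], [0.08, -0.155, 0, 0, 255], [0.093, -0.18, 0, 0, 255], [0.105, -0.203, 0, 0, 255], [0.112, -0.217, 0, 0, 255], [0.114, -0.2214, 0, 0, 255], [0.114, -0.2214, 0.015, 0, 255], [0.114, -0.2214, 0.035, 0, 255], [0.114, -0.2214, 0.05, 0, 255], [0.114, -0.2214, 0.06, 0, 255], [0.114, -0.2214, 0.06, 0, 255], [0.114, -0.2214, 0.06, 0, 255], [0.114, -0.2214, 0.06, 0, 255]])

```text
clock: 5.3
tcp_pos: [0.4564, 0.0243, 0.3397]
eef_rot: [-0.389, 3.116, -0.0]
contact_force: [0.4, 0.1, -2.3]
grip_width: 0.0115
grip_force: 40.0
```

```bash
python3 -c "
from h import *
go([.4940,.0355,.3366],104.2)
print(env.get_obs()['grip_force'])"
```

```text
row [-0.0392  0.0016  0.0031] twist 0.001 | tcp [0.4564 0.0243 0.3397] yhead 104.24 F [ 0.36  0.11 -2.26] T [0.07 0.06 0.03] gw 0.0115 t 5.3
39.98636305332184
```

step_arm(series=[[-0.006, 0, 0, 0, 255], [-0.016, 0, 0, 0, 255], [-0.026, 0.001, 0, 0, 255], [-0.035, 0.0016, 0, 0, 255], [-0.039, 0.0016, 0, 0, 255], [-0.039, 0.0016, 0, 0, 255], [-0.039, 0.0016, 0, 0, 255]])

```text
clock: 5.88
tcp_pos: [0.4939, 0.0354, 0.3384]
eef_rot: [0.389, -3.116, -0.0]
contact_force: [-0.6, 1.0, -2.3]
grip_width: 0.0118
grip_force: 40.0
```

```bash
python3 -c "
from h import *
go([.4940,.0355,.3366],104.2)
im,d,i=shot('side');it,dt,ii=shot('top');iw,dw,iiw=shot('wrist');np.savez('n1.npz',s=im,t=it,w=iw)
f=lambda I,x0,x1,y0,y1,k:cv2.resize(I[y0:y1,x0:x1],None,fx=k,fy=k,interpolation=cv2.INTER_NEAREST)
a=f(im,276,311,158,238,7);b=f(it,355,405,180,236,7);c=iw[200:480,160:480]
H=np.zeros((560,245+350,3),np.uint8);H[:560,:245]=a;H[:392,245:595]=b
cv2.imwrite('pics/n1.png',H)"
```

```text
row [-0.0002  0.0001  0.0018] twist 0.001 | tcp [0.4939 0.0354 0.3384] yhead 104.24 F [-0.58  0.95 -2.3 ] T [0.02 0.02 0.01] gw 0.0118 t 5.88
```

View pics/n1.png

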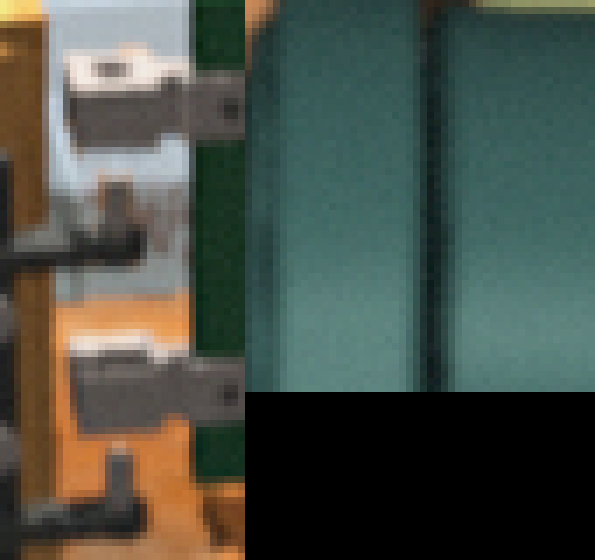

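```bash
python3 -c "
from h import *
s=env.camera_info('side')
h=[atz((291.5,167.07),.1478,s),atz((291.5,207.9),.0738,s)];p=[atz((292.0,183.2),.122,s),atz((292.5,221.8),.048,s)]
print(h,p,np.array(p)-h)
# sensitivity
print(atz((292.5,167.07),.1478,s)-h[0],atz((291.5,168.07),.1478,s)-h[0])
go([.4940,.0355,.33],104.2)
"
```

```text
[array([0.56172309, 0.05091984]), array([0.56246285, 0.05106568])] [array([0.56056359, 0.05618118]), array([0.5608905 , 0.05244292])] [[-0.0011595   0.00526134]
 [-0.00157235  0.00137723]]
[-0.0015725  -0.00016592] [-0.00042932  0.00366953]
row [-0.0007  0.0001  0.0086] twist 0.0 | tcp [0.4933 0.0352 0.3386] yhead 104.22 F [-0.15  0.24 -2.12] T [ 0.06  0.1  -0.01] gw 0.0118 t 6.03
```

step_arm(series=[[0.0009, 0.0018, 0, 0, 255], [0.0009, 0.0018, 0.002, 0, 255], [0.0009, 0.0018, 0.005, 0, 255], [0.0009, 0.0018, 0.008, 0, 255], [0.0009, 0.0018, 0.009, 0, 255], [0.0009, 0.0018, 0.01, 0, 255], [0.0009, 0.0018, 0.011, 0, 255], [0.0009, 0.0018, 0.011, 0, 255], [0.0009, 0.0018, 0.011, 0, 255]])

```text
clock: 6.78
tcp_pos: [0.4923, 0.0367, 0.3277]
eef_rot: [0.389, -3.117, -0.0]
contact_force: [-0.0, 0.2, -2.3]
grip_width: 0.0117
grip_force: 40.0
```

No contact yet; go a bit lower.

step_arm(series=[[0, 0, 0.0005, 0, 255], [0, 0, 0.001, 0, 255], [0, 0, 0.0015, 0, 255], [0, 0, 0.002, 0, 255], [0, 0, 0.002, 0, 255], [0, 0, 0.002, 0, 255]])

```text
clock: 7.28
tcp_pos: [0.4922, 0.0368, 0.3256]
eef_rot: [0.389, -3.117, -0.0]
contact_force: [-0.3, 0.3, -2.8]
grip_width: 0.0115
grip_force: 40.0
```

step_arm(series=[[0, 0, 0.0005, 0, 255], [0, 0, 0.001, 0, 255], [0, 0, 0.0015, 0, 255], [0, 0, 0.002, 0, 255], [0, 0, 0.002, 0, 255], [0, 0, 0.002, 0, 255]])

```text
clock: 7.78
tcp_pos: [0.4922, 0.0367, 0.3236]
eef_rot: [0.389, -3.117, -0.0]
contact_force: [-0.1, -0.3, -1.4]
grip_width: 0.0114
grip_force: 40.0
```

step_arm(series=[[0, 0, 0.0005, 0, 255], [0, 0, 0.001, 0, 255], [0, 0, 0.0015, 0, 255], [0, 0, 0.002, 0, 255], [0, 0, 0.0025, 0, 255], [0, 0, 0.003, 0, 255], [0, 0, 0.003, 0, 255], [0, 0, 0.003, 0, 255]])

```text
clock: 8.45
tcp_pos: [0.4922, 0.0367, 0.3206]
eef_rot: [0.389, -3.117, -0.0]
contact_force: [-0.2, -0.5, -2.0]
grip_width: 0.0118
grip_force: 40.0
```

```bash
python3 -c "
from h import *
go([.4922,.0367,.3146],104.2)
im,d,i=shot('side');np.savez('n2.npz',s=im)
f=lambda I,x0,x1,y0,y1,k:cv2.resize(I[y0:y1,x0:x1],None,fx=k,fy=k,interpolation=cv2.INTER_NEAREST)
cv2.imwrite('pics/n2.png',f(im,256,356,158,238,7))"
```

```text
row [ 0.    -0.     0.006] twist 0.0 | tcp [0.4922 0.0367 0.3206] yhead 104.22 F [-0.22 -0.48 -2.04] T [0.03 0.04 0.02] gw 0.0118 t 8.45
```

View pics/n2.png

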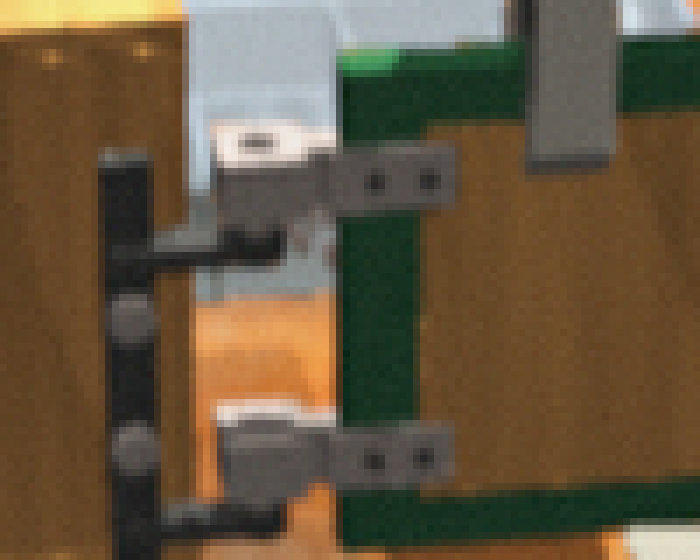

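The picture shows both sockets threaded on their pins, with the undersides just above the ledges (sockets at crop (265,190) and (270,465)). I keep lowering.

step_arm(series=[[0, 0, 0.0007, 0, 255], [0, 0, 0.0014, 0, 255], [0, 0, 0.002, 0, 255], [0, 0, 0.0025, 0, 255], [0, 0, 0.003, 0, 255], [0, 0, 0.0035, 0, 255], [0, 0, 0.004, 0, 255], [0, 0, 0.0045, 0, 255], [0, 0, 0.0045, 0, 255]])

```text
clock: 9.25
tcp_pos: [0.4922, 0.0367, 0.3161]
eef_rot: [0.389, -3.117, -0.0]
contact_force: [-0.5, -1.0, -2.0]
grip_width: 0.0116
grip_force: 40.0
```

step_arm(series=[[0, 0, 0.0003, 0, 255], [0, 0, 0.0006, 0, 255], [0, 0, 0.001, 0, 255], [0, 0, 0.0013, 0, 255], [0, 0, 0.0016, 0, 255], [0, 0, 0.0016, 0, 255]])

```text
clock: 9.75
tcp_pos: [0.4922, 0.0367, 0.3146]
eef_rot: [-0.389, 3.117, 0.0]
contact_force: [1.2, 0.6, -2.0]
grip_width: 0.0116
grip_force: 40.0
```

step_arm(series=[[0, 0, 0.0003, 0, 255], [0, 0, 0.0006, 0, 255], [0, 0, 0.0009, 0, 255], [0, 0, 0.0012, 0, 255], [0, 0, 0.0012, 0, 255]])

```text
clock: 10.17
tcp_pos: [0.4921, 0.0367, 0.3143]
eef_rot: [-0.389, 3.117, -0.0]
contact_force: [-4.1, 0.1, 4.4]
grip_width: 0.0118
grip_force: 40.0
```

step_arm(series=[[0, 0, -0.0006, 0, 255], [0, 0, -0.0006, 0, 200], [0, 0, -0.0006, 0, 140], [0, 0, -0.0006, 0, 140], [0, 0, -0.0006, 0, 140], [0, 0, -0.0006, 0, 140], [0, 0, -0.0006, 0, 140], [0, 0, -0.0006, 0, 140], [0, 0, -0.0006, 0, 140], [0, 0, -0.0006, 0, 140]])

```text
clock: 11.0
tcp_pos: [0.4922, 0.0367, 0.3139]
eef_rot: [-0.389, 3.117, 0.0]
contact_force: [-0.2, 0.2, -0.9]
grip_width: 0.0423
grip_force: 0.0
```

```bash
python3 -c "
from h import *
go([.4922,.0367,.40],104.2)
im,d,i=shot('side');P=cloud(d,i);im3,d3,i3=shot('wrist')
cv2.imwrite('pics/r1.png',np.hstack([im[130:300,220:420],im3[150:320,200:440]]).repeat(1,0))"
```

```text
row [ 0.     -0.     -0.0861] twist 0.0 | tcp [0.4922 0.0367 0.3139] yhead 104.22 F [-0.19  0.17 -0.9 ] T [ 0.    0.01 -0.02] gw 0.0423 t 11.0
```

View pics/r1.png

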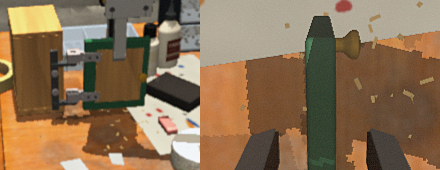

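step_arm(series=[[0, 0, -0.015, 0, 140], [0, 0, -0.04, 0, 140], [0, 0, -0.06, 0, 200], [0, 0, -0.06, 0, 255], [0, 0, -0.06, 0, 255], [0, 0, -0.06, 0, 255], [0, 0, -0.06, 0, 255], [0, 0, -0.06, 0, 255], [0, 0, -0.06, 0, 255]])

```text
clock: 11.85
tcp_pos: [0.4921, 0.0367, 0.3727]
eef_rot: [0.389, -3.115, -0.001]
contact_force: [-0.4, -0.7, 0.3]
grip_width: 0.0011
grip_force: 0.0
```

```bash
cat >> h.py <<'E'
AX=np.array([.559,.0545])
def fp(rot,off,r=.095):
    a=np.radians(14.2+rot);d=np.array([np.cos(a),np.sin(a)]);n=np.array([-d[1],d[0]])
    return AX-r*d+off*n
E
python3 -c "
from h import *
print(env.get_obs()['joint_pos'])
p=fp(0,.045);go([*p,.374],104.2);go([*p,.314],104.2)
im,d,i=shot('top');P=cloud(d,i);print([P[v,u].round(3) for u,v in((480,300),(522,322))])"
```

```text
[-4.04504560e-02 -2.99227138e-02  1.55404706e+00  9.58323377e-05
  1.61978093e+00 -1.85941938e+00]
row [ 0.0257  0.0458 -0.0012] twist 0.0 | tcp [0.4921 0.0367 0.3727] yhead 104.22 F [-0.41 -0.72  0.35] T [-0.02  0.04 -0.03] gw 0.0011 t 11.85
row [0.0256 0.0458 0.0588] twist 0.0 | tcp [0.4921 0.0367 0.3727] yhead 104.22 F [-0.41 -0.72  0.35] T [-0.02  0.04 -0.03] gw 0.0011 t 11.85
[array([ 0.439, -0.003,  0.489]), array([ 0.425, -0.015,  0.562])]
```

step_arm(series=[[0.0256, 0.0458, 0, 1.571, 255], [0.0256, 0.0458, 0, 1.571, 255], [0.0256, 0.0458, 0, 1.571, 255], [0.0256, 0.0458, 0, 1.571, 255], [0.0256, 0.0458, 0, 1.571, 255], [0.0256, 0.0458, 0, 1.571, 255], [0.0256, 0.0458, 0, 1.571, 255], [0.0256, 0.0458, 0, 1.571, 255], [0.0256, 0.0458, 0, 1.571, 255], [0.0256, 0.0458, 0, 1.571, 255], [0.0256, 0.0458, 0, 1.571, 255], [0.0256, 0.0458, 0, 1.571, 255], [0.0256, 0.0458, 0, 1.571, 255], [0.0256, 0.0458, 0, 1.571, 255], [0.0256, 0.0458, 0.02, 1.571, 255], [0.0256, 0.0458, 0.045, 1.571, 255], [0.0256, 0.0458, 0.059, 1.571, 255], [0.0256, 0.0458, 0.059, 1.571, 255], [0.0256, 0.0458, 0.059, 1.571, 255]])

```text
clock: 13.48
tcp_pos: [0.4559, 0.0748, 0.3142]
eef_rot: [-1.927, -2.479, 0.002]
contact_force: [0.6, 0.4, 0.8]
grip_width: 0.0004
grip_force: 0.0
```

```bash
python3 -c "
from h import *
go([*fp(0,.014),.314],14.2)
o=env.get_obs();Rm=R.from_rotvec(o['eef_rot']).as_matrix()
for r in list(range(0,49,3)): s=Rm.T@(np.r_[fp(r,.014),.314]-o['tcp_pos']);print([round(x,4) for x in s],round(-np.radians(r),3))"
```

```text
row [-0.031  -0.0001  0.0002] twist 0.001 | tcp [0.4559 0.0748 0.3142] yhead 14.28 F [0.61 0.36 0.79] T [-0.08  0.07 -0.  ] gw 0.0004 t 13.48
[np.float64(-0.031), np.float64(-0.0001), np.float64(0.0002)] -0.0
[np.float64(-0.036), np.float64(-0.0007), np.float64(0.0002)] -0.052
[np.float64(-0.041), np.float64(-0.0011), np.float64(0.0002)] -0.105
[np.float64(-0.046), np.float64(-0.0012), np.float64(0.0002)] -0.157
[np.float64(-0.051), np.float64(-0.001), np.float64(0.0002)] -0.209
[np.float64(-0.056), np.float64(-0.0005), np.float64(0.0002)] -0.262
[np.float64(-0.061), np.float64(0.0002), np.float64(0.0002)] -0.314
[np.float64(-0.066), np.float64(0.0011), np.float64(0.0002)] -0.367
[np.float64(-0.0708), np.float64(0.0023), np.float64(0.0002)] -0.419
[np.float64(-0.0756), np.float64(0.0038), np.float64(0.0002)] -0.471
[np.float64(-0.0804), np.float64(0.0055), np.float64(0.0002)] -0.524
[np.float64(-0.085), np.float64(0.0075), np.float64(0.0002)] -0.576
[np.float64(-0.0895), np.float64(0.0097), np.float64(0.0002)] -0.628
[np.float64(-0.0939), np.float64(0.0122), np.float64(0.0002)] -0.681
[np.float64(-0.0982), np.float64(0.0148), np.float64(0.0002)] -0.733
[np.float64(-0.1023), np.float64(0.0177), np.float64(0.0001)] -0.785
[np.float64(-0.1062), np.float64(0.0208), np.float64(0.0001)] -0.838
```

step_arm(series=[[-0.012, 0, 0, 0, 255], [-0.022, 0, 0, 0, 255], [-0.028, 0, 0, 0, 255], [-0.031, 0, 0, 0, 255], [-0.034, -0.0005, 0, -0.03, 255], [-0.038, -0.001, 0, -0.07, 255], [-0.042, -0.0011, 0, -0.115, 255], [-0.046, -0.0012, 0, -0.157, 255], [-0.051, -0.001, 0, -0.209, 255], [-0.056, -0.0005, 0, -0.262, 255], [-0.061, 0.0002, 0, -0.314, 255], [-0.066, 0.0011, 0, -0.367, 255], [-0.0708, 0.0023, 0, -0.419, 255], [-0.0756, 0.0038, 0, -0.471, 255], [-0.0804, 0.0055, 0, -0.524, 255], [-0.085, 0.0075, 0, -0.576, 255], [-0.0895, 0.0097, 0, -0.628, 255], [-0.0939, 0.0122, 0, -0.681, 255], [-0.097, 0.014, 0, -0.72, 255], [-0.0982, 0.0148, 0, -0.733, 255]])

```text
clock: 15.15
tcp_pos: [0.495, -0.0171, 0.3155]
eef_rot: [0.912, 3.006, 0.001]
contact_force: [-0.4, -0.6, -0.2]
grip_width: 0.0002
grip_force: 0.1
```

```bash
python3 -c "
from h import *
go([*fp(42,.014),.314],56.2)
o=env.get_obs();Rm=R.from_rotvec(o['eef_rot']).as_matrix()
for r in list(range(42,94,3)): s=Rm.T@(np.r_[fp(r,.014),.314]-o['tcp_pos']);print(r,[round(float(x),4) for x in s],round(-np.radians(r-42),3))
im,d,i=shot('side');P=cloud(d,i);it,dt,ii=shot('wrist')
cv2.imwrite('pics/p1.png',np.hstack([im[100:300,220:440],it[200:400,200:440]]))"
```

```text
row [0.0007 0.0002 0.0015] twist 0.001 | tcp [ 0.495  -0.0171  0.3155] yhead 56.25 F [-0.38 -0.65 -0.19] T [-0.03  0.04 -0.01] gw 0.0002 t 15.15
42 [0.0007, 0.0002, 0.0015] -0.0
45 [-0.0043, -0.0005, 0.0015] -0.052
48 [-0.0094, -0.0008, 0.0015] -0.105
51 [-0.0144, -0.0009, 0.0015] -0.157
54 [-0.0194, -0.0007, 0.0015] -0.209
57 [-0.0244, -0.0003, 0.0015] -0.262
60 [-0.0294, 0.0005, 0.0015] -0.314
63 [-0.0343, 0.0014, 0.0015] -0.367
66 [-0.0392, 0.0026, 0.0015] -0.419
69 [-0.044, 0.0041, 0.0015] -0.471
72 [-0.0487, 0.0058, 0.0015] -0.524
75 [-0.0534, 0.0078, 0.0015] -0.576
78 [-0.0579, 0.01, 0.0015] -0.628
81 [-0.0623, 0.0125, 0.0015] -0.681
84 [-0.0665, 0.0151, 0.0015] -0.733
87 [-0.0706, 0.018, 0.0015] -0.785
90 [-0.0746, 0.0211, 0.0015] -0.838
93 [-0.0784, 0.0244, 0.0015] -0.89
```

View pics/p1.png

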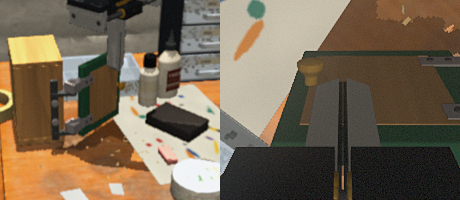

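The door is about half shut, and the finger is on its outer face beside the knob. I keep pushing slowly.

step_arm(series=[[-0.003, -0.0004, 0, -0.035, 255], [-0.006, -0.0006, 0, -0.07, 255], [-0.0094, -0.0008, 0, -0.105, 255], [-0.0144, -0.0009, 0, -0.157, 255], [-0.0194, -0.0007, 0, -0.209, 255], [-0.0244, -0.0003, 0, -0.262, 255], [-0.0294, 0.0005, 0, -0.314, 255], [-0.0343, 0.0014, 0, -0.367, 255], [-0.0392, 0.0026, 0, -0.419, 255], [-0.044, 0.0041, 0, -0.471, 255], [-0.0487, 0.0058, 0, -0.524, 255], [-0.052, 0.0071, 0, -0.56, 255], [-0.055, 0.0085, 0, -0.594, 255], [-0.0579, 0.01, 0, -0.628, 255], [-0.06, 0.011, 0, -0.653, 255], [-0.062, 0.0123, 0, -0.677, 255], [-0.064, 0.0135, 0, -0.7, 255], [-0.066, 0.0148, 0, -0.727, 255], [-0.0665, 0.0151, 0, -0.733, 255], [-0.0665, 0.0151, 0, -0.733, 255]])

```text
clock: 16.92
tcp_pos: [0.5584, -0.0411, 0.315]
eef_rot: [-0.225, 3.134, 0.0]
contact_force: [0.3, -0.3, 0.5]
grip_width: 0.0007
grip_force: 0.1
```

```bash
cat >> h.py <<'E'
def dooryaw():
    im,d,i=shot('side')
    w,dw,iw=shot('wrist');P=cloud(dw,iw)
    M=w.astype(int);g=(M[...,1]>M[...,2]+12)&(M[...,1]>M[...,0]+5)&(P[...,2]>.138)&(P[...,2]<.150)
    X=P[g][:,:2]*1000;l=cv2.fitLine(X.astype(np.float32),cv2.DIST_HUBER,0,.01,.01).ravel()
    print("top-edge pts",len(X),"door heading",np.degrees(np.arctan2(l[1],l[0]))%180,"shut=106.9 mid",l[2:])
    return im,w
E
python3 -c "
from h import *
go([*fp(84,.014),.314],98.2)
o=env.get_obs();Rm=R.from_rotvec(o['eef_rot']).as_matrix()
for r in list(range(84,96,2)): s=Rm.T@(np.r_[fp(r,.014),.314]-o['tcp_pos']);print(r,[round(float(x),4) for x in s],round(-np.radians(r-84),3))
dooryaw()"
```

```text
row [-0.0003 -0.0005  0.001 ] twist 0.0 | tcp [ 0.5584 -0.0411  0.315 ] yhead 98.2 F [ 0.26 -0.31  0.49] T [0.03 0.07 0.01] gw 0.0007 t 16.92
84 [-0.0003, -0.0005, 0.001] -0.0
86 [-0.0036, -0.0009, 0.001] -0.035
88 [-0.0069, -0.0012, 0.001] -0.07
90 [-0.0103, -0.0014, 0.001] -0.105
92 [-0.0136, -0.0015, 0.001] -0.14
94 [-0.017, -0.0015, 0.001] -0.175
top-edge pts 2199 door heading 95.82655 shut=106.9 mid [565.6631      5.2335544]
```

step_arm(series=[[-0.001, -0.0002, 0, -0.012, 255], [-0.0025, -0.0006, 0, -0.025, 255], [-0.0036, -0.0009, 0, -0.035, 255], [-0.005, -0.001, 0, -0.05, 255], [-0.006, -0.0011, 0, -0.06, 255], [-0.007, -0.0012, 0, -0.07, 255], [-0.008, -0.0012, 0, -0.08, 255], [-0.009, -0.0013, 0, -0.09, 255], [-0.0103, -0.0014, 0, -0.105, 255], [-0.0103, -0.0014, 0, -0.105, 255], [-0.0103, -0.0014, 0, -0.105, 255]])

```text
clock: 17.93
tcp_pos: [0.5688, -0.0411, 0.315]
eef_rot: [-0.389, 3.117, 0.0]
contact_force: [-0.4, 0.3, 0.1]
grip_width: 0.0005
grip_force: 0.1
```

```bash
python3 -c "
from h import *
go([*fp(93,.014),.315],107)
dooryaw()"
```

```text
row [-0.005  -0.0006 -0.    ] twist -0.048 | tcp [ 0.5688 -0.0411  0.315 ] yhead 104.23 F [-0.43  0.25  0.11] T [ 0.02  0.   -0.06] gw 0.0005 t 17.93
top-edge pts 2183 door heading 101.63694 shut=106.9 mid [571.2536     4.154065]
```

step_arm(series=[[-0.0007, 0, 0, -0.008, 255], [-0.0014, -0.0001, 0, -0.016, 255], [-0.0021, -0.0002, 0, -0.022, 255], [-0.0028, -0.0003, 0, -0.03, 255], [-0.0035, -0.0004, 0, -0.036, 255], [-0.0035, -0.0004, 0, -0.036, 255]])

```text
clock: 18.53
tcp_pos: [0.5723, -0.0405, 0.315]
eef_rot: [-0.446, 3.11, 0.0]
contact_force: [-0.7, -0.3, -0.6]
grip_width: 0.0003
grip_force: 0.1
```

step_arm(series=[[-0.0005, 0, 0, -0.005, 255], [-0.001, -0.0001, 0, -0.01, 255], [-0.0015, -0.0001, 0, -0.012, 255], [-0.0015, -0.0001, 0, -0.012, 255]])

```text
clock: 18.87
tcp_pos: [0.5734, -0.0404, 0.3149]
eef_rot: [0.463, -3.106, 0.0]
contact_force: [-1.9, -1.4, 1.1]
grip_width: 0.0005
grip_force: 1.1
```

```bash
python3 -c "
from h import *
go([*fp(95,.014),.315],107)
dooryaw()"
```

```text
row [-0.0036 -0.0005 -0.0001] twist -0.0 | tcp [ 0.5734 -0.0404  0.3149] yhead 106.97 F [-1.89 -1.44  1.11] T [-0.03  0.42 -0.01] gw 0.0005 t 18.87
top-edge pts 2162 door heading 104.44375 shut=106.9 mid [573.8068     4.524567]
```

step_arm(series=[[-0.0003, 0, 0, 0, 255], [-0.0006, 0, 0, 0, 255], [-0.0006, 0, 0, 0, 255], [-0.0006, 0, 0, 0, 255]])

```text
clock: 19.3
tcp_pos: [0.5737, -0.0403, 0.3149]
eef_rot: [0.463, -3.105, 0.0]
contact_force: [-4.5, -1.6, 2.0]
grip_width: 0.0002
grip_force: 2.6
```

step_arm(series=[[0.0005, 0, 0, 0, 255], [0.001, 0, 0, 0, 255], [0.002, 0, 0, 0, 255], [0.005, 0, 0, 0, 255], [0.015, 0, 0, 0, 255], [0.035, 0, 0, 0, 255], [0.055, 0, 0, 0, 255], [0.06, 0, 0, 0, 255], [0.06, 0, -0.03, 0, 255], [0.06, 0, -0.06, 0, 255], [0.06, 0, -0.06, 0, 255], [0.06, 0, -0.06, 0, 255]])

```text
clock: 20.3
tcp_pos: [0.5172, -0.0577, 0.3778]
eef_rot: [-0.463, 3.101, -0.003]
contact_force: [0.3, 0.2, 0.2]
grip_width: 0.0003
grip_force: 0.0
```

```bash
python3 -c "
from h import *
im,d,i=shot('side');it,dt,ii=shot('wrist');P=cloud(dt,ii)
M=it.astype(int);g=(M[...,1]>M[...,2]+12)&(M[...,1]>M[...,0]+5)&(P[...,2]>.03)&(P[...,2]<.15)&(abs(P[...,0]-.57)<.05)
X=P[g];w,V=np.linalg.eigh(np.cov(X.T));print(g.sum(),'normal',V[:,0],np.degrees(np.arctan(V[1,0]/V[0,0])),'locker 16.9');go([.5,0,.4])
cv2.imwrite('pics/end.png',np.hstack([im[100:300,220:440],it[0:400:2,0:640:2]]))"
```

```text
57 normal [ 0.95965674  0.26854673 -0.08331621] 15.633545027130921 locker 16.9
row [-0.0008  0.0599 -0.0256] twist 0 | tcp [ 0.5167 -0.0575  0.3744] yhead 106.97 F [-0.78 -0.03 -0.73] T [0.07 0.03 0.  ] gw 0.0006 t 20.4
```

View pics/end.png

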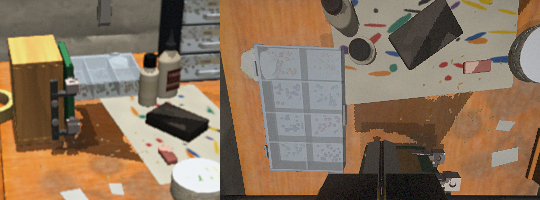

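step_arm(series=[[0.03, 0, -0.03, 0, 255], [0.07, 0, -0.04, 0, 255], [0.11, 0, -0.04, 0, 255], [0.15, 0, -0.04, 0, 255], [0.17, 0, -0.04, 0, 255], [0.17, 0, -0.04, 0, 255], [0.17, 0, -0.04, 0, 255], [0.17, 0, -0.04, 0, 255]])

```text
clock: 21.07
tcp_pos: [0.3548, -0.1072, 0.4141]
eef_rot: [0.464, -3.107, -0.002]
contact_force: [1.0, -1.1, -0.2]
grip_width: 0.0004
grip_force: 0.0
```

```bash
python3 -c "
from h import *
for n in('top','side'):
  im,d,i=shot(n);P=cloud(d,i);M=im.astype(int)
  g=(M[...,1]>M[...,2]+15)&(M[...,1]>M[...,0]+5)&(P[...,2]>.132)&(P[...,2]<.152)&(abs(P[...,0]-.575)<.06)&(abs(P[...,1])<.07)
  X=P[g]
  if len(X)>20:
    r=cv2.minAreaRect((X[:,:2]*1000).astype(np.float32));print(n,len(X),r,'z',np.median(X[:,2]))
  L=P[(P[...,2]>.147)&(P[...,2]<.165)&(abs(P[...,0]-.635)<.08)&(abs(P[...,1])<.09)&~g]
  print(cv2.minAreaRect((L[:,:2]*1000).astype(np.float32)))
  o=env.get_obs();print(o['contact_force'].round(1),o['tcp_pos'])
  if n=='top': t0=np.load('top0.npz')['im'];print([np.abs(im[r:r+40,c:c+40].astype(int)-t0[r:r+40,c:c+40]).mean().round(1) for c,r in((290,333),(350,300),(415,310),(220,135))])
"
```

```text
top 702 ((578.39306640625, -15.276729583740234), (12.307242393493652, 106.65399169921875), 16.006786346435547) z 0.14100901155445922
((629.3538208007812, -1.9141159057617188), (81.22698211669922, 110.87515258789062), 16.797719955444336)
[0.3 0.6 0.4] [ 0.3551092  -0.1071112   0.41414137]
[np.float64(4.1), np.float64(3.5), np.float64(19.1), np.float64(2.9)]
side 223 ((580.8599243164062, -14.40658187866211), (12.299299240112305, 111.98007202148438), 15.627796173095703) z 0.1417739802134363
((631.7128295898438, -0.11008453369140625), (80.06990814208984, 115.42872619628906), 16.69506072998047)
[0.5 0.9 0.6] [ 0.35523047 -0.10706813  0.41423121]
```

Measured from the top and side views, the door is 0.8–1.1° from parallel to the locker's front. It stands at its home height and is at rest.

```bash
python3 -c "
from cell import env
print(env.close_job())"
```

```text
the job is handed in; nothing more can be done
None
```

The door hangs fully home on both pins and is shut to about 1° of parallel with the locker front; it was at rest and clear of the arm when I handed the job in at about 21 s. Forces stayed low throughout (about 6 N when it came home, about 5 N against the buffers) and I saw no bystander move, but the hand-in gave no verdict.

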